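Load and close the sample furnace

ROBOT

A 6-joint arm with a two-finger parallel gripper is mounted at the origin on the work surface. World frame = base frame: x ahead of the robot, y to its left, z up, the work surface at z = 0. Lengths are in m, angles in rad, forces in N, time in s.
With the tool pointing down it reaches from about 0.375 to 0.9 m from the base axis. Payload 3.1 kg.
Tool frame: the origin (TCP) lies on the centre line of the jaws, within the pads' length; the fingertips stand 25 mm ahead of it and the grasp point (between the pads) lies 6 mm ahead of it (robot.nose_length is the y of the fingertips in the tool frame, in m); y points along the fingers, z is the direction in which the jaws open and shut, and the axes are right-handed (so a half turn about y gives the same grasp; the last joint's range is limited). The gripper opens to 87 mm and grips with 3 to 60 N. Pads are 19 mm wide; open, the fingers measure 117 mm over their backs; the gripper's body (75 mm by 190 mm) begins 51 mm behind the grasp point.
Start: joints at [-1.313, 0.527, 1.433, -0, 1.181, -0.178], TCP at [0.264, -0.567, 0.223] pointing down, gripper open.
Joint ranges: [-3.08, 3.08], [-0.75, 2.2], [0.22, 2.44], [-1.43, 4.57], [0, 2.65], [-2.85, 2.85]. Speed limits (rad/s): [2.79, 2.79, 3.14, 3.14, 3.14, 3.14].

INTERFACE

Orientations are given as a unit quaternion [x, y, z, w].
In Python, from rig import robot, eyes, ticket gives the robot as it stands.
- The arm moves only by the tool play_rows, never from a script. Its argument "series" is a list of rows, each a list of 7 numbers: the opening, from 0 (shut) to 1 (fully open), then the shift along the tool's x, y, z scaled (see below), then the turn, a rotation vector about the tool's x, y, z scaled (see below). In form: [[claw, dx, dy, dz, ax, ay, az], ...]. A call has 1 to 12 rows; each row shifts and turns the commanded pose from where the row before left it, along the tool's axes as they then stand; what a row does not reach is not made up. The controller multiplies each number of a shift by 100 mm and each number of a turn by 180 degrees. A row lasts 1/12 s, in which the tool goes at most 41.7 mm and 7.16 degrees, less where a joint would pass 70% of its speed; a pose out of reach is approached as far as the arm can. A call with a number of a shift or a turn outside -1 to 1 is refused whole. A call with a gripper value outside its range is refused whole. The fingers move at their own pace and stop on an object; "grip_force" is the grip in N (left out, the last holds). Time passes only in rows, so rows that do not move let the fingers close. It gives the time, the measured TCP pose, the force and the opening at its end, in the units of the state.
- robot.get_obs(): the state, without advancing time (a new reading comes with each control period).
- eyes.camera(name): name is "scene" or "side" or "wrist"; returns the picture (480x640x3 uint8, red, green, blue); there is no depth.
- eyes.camera_params(name): a dict with "K" (3x3 intrinsics, pixels), "rvec" (rotation vector, rad) and "tvec" (3), from world to camera coordinates, as OpenCV has them. Camera axes: x right, y down, z forward; pixel columns grow to the right and rows downward; lengths in m; the calibration is good to about 2 mm. A picture is of the moment at which its call begins: read the wrist's pose just before it. camera_params takes no time and is no camera call; for the wrist camera it gives the pose at the moment of the call.
- ticket.hand_in(): hands the job in, once; it reports no verdict.
The state is a dict: "time": time; "q": joint angles; "joint_velocities": joint speeds; "joint_torque": joint torques, N m; "position": TCP position; "tool_rot": TCP orientation; "ft_force": force on the tool from outside, world axes, zero at the start; "moment": the same for the moment, N m; "grip_width": finger opening in m.
Only numpy, scipy, OpenCV 4.12 (cv2) and the standard library are available. Lean on these libraries where they do the work, as an engineer would, in place of code of your own. Each camera call takes 0.05 s, during which the arm holds its last target.

TASK

Stand the small straight-sided white crucible upright on the floor of the round furnace pot on its square grey base, then close the pot with the large lid, seated flat and centred on the rim. Set both down gently rather than dropping them, and leave the smaller lid where it lies.

Things in the scene. Friction and masses are not known exactly. Their poses are not given: they have to be found in the camera images.
- furnace: Sample furnace, fixed: a light grey base 160 x 160 mm, 30 mm high, with a round open steel pot on its middle. Pot 120 mm outside, 110 mm inside diameter; inner floor 31 mm, rim 85 mm above the bench. Origin: on the pot's axis at bench height; z up; x and y along the base's sides.
- crucible: White ceramic crucible, a straight round cup 36 mm in diameter, 40 mm tall, with a dark solid pellet fixed inside; 80 g, standing upright on the bench. Origin: centre of its underside; z up. In the pot it stands wholly below the rim. The wide shallow white bowl and the capped vial are not it.
- furnace_lid: Large lid, 350 g: flat grey aluminium disc 132 mm in diameter, 8 mm thick; upright round black knob at its centre, 26 mm in diameter, 14 to 54 mm above the origin. Below the disc a boss 90 mm in diameter, 6 mm deep, on which it lies. Origin: centre of the boss's underside; z up. Seated, the boss is inside the pot (10 mm play all round), the disc on the rim, the origin 79 mm above the bench.
- small_lid: Small lid of another pot, to be left alone: same form, 84 mm in diameter, knob 20 mm in diameter, top 50 mm above the origin, which is the centre of its underside. It would fall into the furnace pot. Crucible and lids exchange places from start to start.
There are look-alikes about, which are no part of the job. What is shaped like the crucible but pink is not meant. What is shaped like the furnace_lid but turquoise is not meant.

How it is judged:
By the outcome, as a careful person would: the job done as asked, in the order asked, and still so for the second after the job is handed in, with the robot touching nothing.
It also fails if it takes over 61 s, if anything falls off the work surface, if the arm or the gripper's body presses on something with over 40 N, if the wrist force passes 120 N, or if a joint passes its speed limit or range.

## Working session

There is one attempt and no reset: what is moved stays moved. The work goes in short steps, Python scripts to look and compute and a tool call to move; the robot and the scene stay as the last step left them, time stands still between calls to the robot, and variables do not carry over. Pictures are saved under pics/ and viewed, and the job is handed in when it is done.

Besides the shell and the picture viewer there is one more tool, called after ">>>" as name(argument=value, ...), one argument or row to a line, values as JSON. play_rows: Moves the arm, as the interface text tells. Its arguments: {"type":"object","properties":{"series":{"type":"array","items":{"type":"array","items":{"type":"number"}}},"grip_force":{"type":"number"}},"required":["series"]}

```bash
ls; mkdir -p pics
python3 - <<'E'
from rig import robot, eyes
import cv2
print(robot.get_obs())
for n in ["scene","side","wrist"]:
    p=eyes.camera_params(n); print(n,p)
    cv2.imwrite(f"pics/{n}0.png",eyes.camera(n)[:,:,::-1])
E
```

```text
pics
{'time': 0.0, 'q': array([-1.31348054e+00,  5.28457584e-01,  1.43386669e+00, -1.66636148e-05,
        1.18139339e+00, -1.78519012e-01]), 'joint_velocities': array([-2.28716437e-04, -3.98811354e-05, -3.90654806e-04,  9.42375539e-04,
       -1.54205219e-04,  5.54676013e-04]), 'joint_torque': array([ 1.17744976e-04, -4.40041673e+01, -1.76595676e+01,  6.34273910e-02,
        5.80690254e-02, -1.61690405e-04]), 'position': array([ 0.26368189, -0.56586799,  0.22208823]), 'tool_rot': array([-0.15291133,  0.69113321, -0.6896322 ,  0.15284125]), 'ft_force': array([-0.09941442, -0.2592872 , -0.8706633 ]), 'moment': array([-0.0370382 ,  0.01072505, -0.03973235]), 'grip_width': 0.08703325936708588}
scene {'K': array([[441.73980712,   0.        , 314.87351905],
       [  0.        , 441.73980712, 243.37257824],
       [  0.        ,   0.        ,   1.        ]]), 'rvec': array([ 2.19905317,  1.06611103, -0.43578402]), 'tvec': array([-0.26145427, -0.2235299 ,  1.22036745])}
side {'K': array([[506.22076535,   0.        , 312.63127058],
       [  0.        , 506.22076535, 233.00728725],
       [  0.        ,   0.        ,   1.        ]]), 'rvec': array([ 0.44160547, -2.58628472,  1.45220177]), 'tvec': array([0.38948073, 0.12428717, 1.03931105])}
wrist {'K': array([[380.45995602,   0.        , 324.19578224],
       [  0.        , 380.45995602, 234.78308013],
       [  0.        ,   0.        ,   1.        ]]), 'rvec': array([-2.42872066,  1.54669111,  0.2384946 ]), 'tvec': array([-0.62370296, -0.03633659,  0.39434345])}
```

View pics/scene0.png

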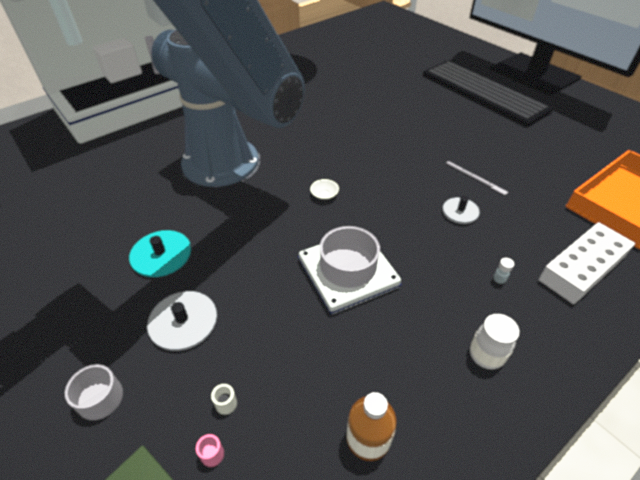

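View pics/side0.png

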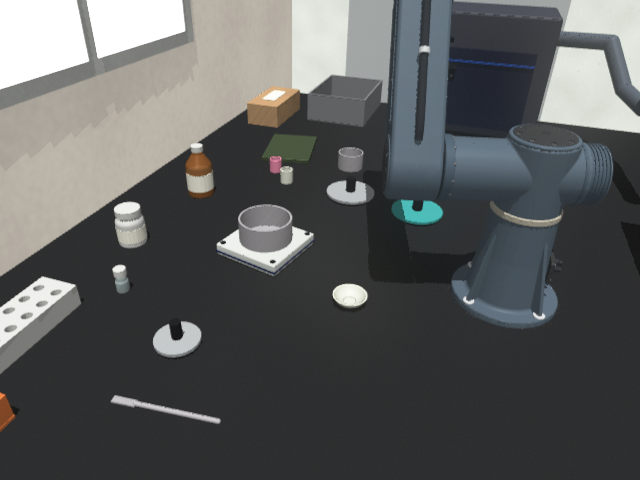

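View pics/wrist0.png

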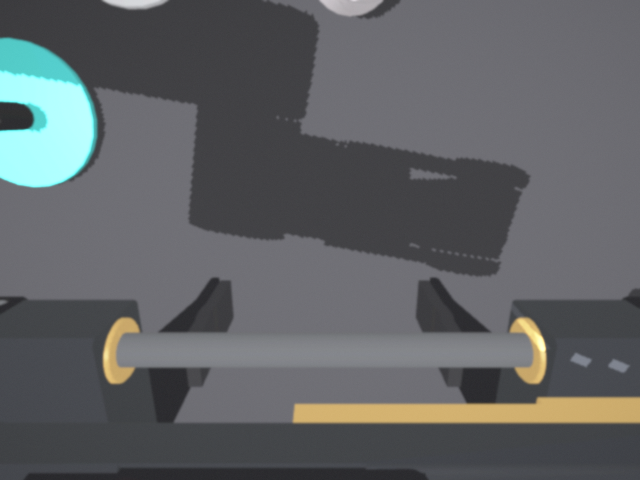

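The scene view shows the crucible near (224,399), the furnace pot at (349,255) on its white base, the large lid at (182,320), the turquoise lid at (160,253), the pink cup at (210,450) and the small lid at (461,210). The side view shows the crucible at (287,175), the large lid at (350,190) and the pot at (265,228).

```bash
cat > h.py <<'E'
import numpy as np, cv2
from scipy.optimize import least_squares
def ray(p,uv,z):
    R,_=cv2.Rodrigues(np.array(p["rvec"],float)); t=np.array(p["tvec"])
    uv=np.atleast_2d(np.array(uv,float))
    d=np.c_[(uv-[p["K"][0,2],p["K"][1,2]])/p["K"][0,0],np.ones(len(uv))]@R
    c=-R.T@t
    return c+d*((z-c[2])/d[:,2])[:,None]
def proj(p,P): return cv2.projectPoints(np.atleast_2d(np.array(P,float)),p["rvec"],p["tvec"],p["K"],None)[0].reshape(-1,2)
def circ(P):
    f=lambda s:np.hypot(P[:,0]-s[0],P[:,1]-s[1])-s[2]
    s=least_squares(f,[*P[:,:2].mean(0),.03],loss='soft_l1',f_scale=.001); return s.x
E
python3 - <<'E'
from h import *
a=cv2.imread('pics/scene0.png'); b=cv2.imread('pics/side0.png')
cr=lambda im,x,y,s,w: cv2.resize(im[y-w:y+w,x-w:x+w],(s,s),interpolation=cv2.INTER_CUBIC)
o=np.vstack([np.hstack([cr(a,x,y,265,w) for x,y,w in [(224,399,30),(349,262,60),(182,320,45)]]),
 np.hstack([cr(b,x,y,265,w) for x,y,w in [(287,175,30),(265,235,55),(350,182,45)]])])
cv2.imwrite('pics/z0.png',o)
g=lambda im:[ (im.max(2))[y] for y in ()]
from rig import eyes
p=eyes.camera_params('scene'); q=eyes.camera_params('side')
for n,u,z in [('cruc',(224,391),.04),('pot',(349,244),.085),('lid',(182,320),.014)]: print(n,ray(p,u,z)[0])
for n,u,z in [('cruc',(287,171),.04),('pot',(265,218),.085),('lid',(351,192),.014)]: print(n,ray(q,u,z)[0])
E
```

```text
cruc [ 0.60105185 -0.32705561  0.04      ]
pot [0.5104325  0.02266213 0.085     ]
lid [ 0.41182238 -0.31640219  0.014     ]
cruc [ 0.59717831 -0.3185426   0.04      ]
pot [0.51696368 0.02059544 0.085     ]
lid [ 0.40481631 -0.30671703  0.014     ]
```

View pics/z0.png

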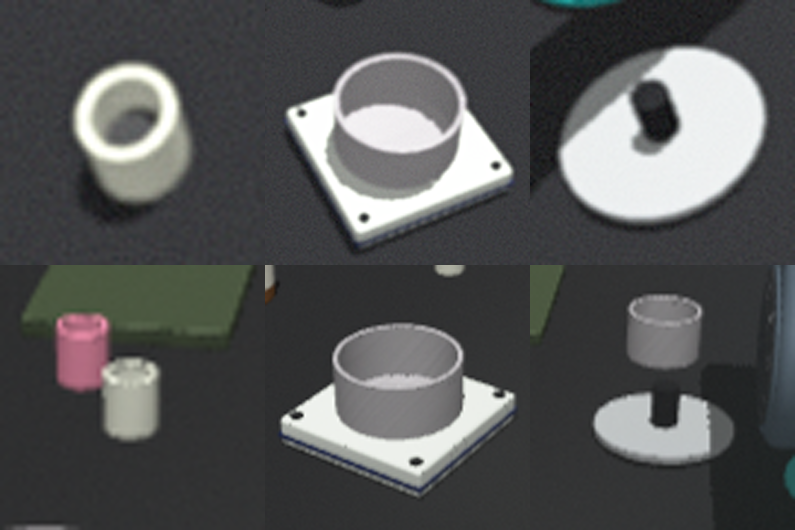

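Run:
```python
from h import *
from rig import eyes,robot
from scipy.spatial.transform import Rotation as Ro
o=robot.get_obs(); R=Ro.from_quat(o['tool_rot']).as_matrix(); print(R.round(3))
w=eyes.camera_params('wrist'); W,_=cv2.Rodrigues(w['rvec']); c=-W.T@w['tvec']
print('cam in tool',R.T@(c-o['position']),'\n',(R.T@W.T).round(3))
p=eyes.camera_params('scene'); q=eyes.camera_params('side')
print('pink',ray(p,(209,443),.04),'othpot',ray(p,(95,380),.05))
def seg(im,box,lo,minsat=60):
    x0,y0,x1,y1=box; m=np.zeros(im.shape[:2],np.uint8)
    h=cv2.cvtColor(im,cv2.COLOR_BGR2HSV); k=((h[...,2]>lo)).astype(np.uint8)
    m[y0:y1,x0:x1]=k[y0:y1,x0:x1]
    cs,_=cv2.findContours(m,cv2.RETR_EXTERNAL,cv2.CHAIN_APPROX_NONE)
    return max(cs,key=cv2.contourArea)[:,0]
a=cv2.imread('pics/scene0.png'); b=cv2.imread('pics/side0.png')
for n,P,im,box,lo in [('scene',p,a,(135,285,225,355),100),('side',q,b,(322,178,400,205),80)]:
    c=cv2.convexHull(seg(im,box,lo)); c=c[:,0]
    for z in (.014,.010,.006): print(n,'lid',z,circ(ray(P,c,z)), np.ptp(c,0))
for n,P,im,box,lo in [('scene',p,a,(200,375,245,420),130),('side',q,b,(278,162,300,188),110)]:
    c=cv2.convexHull(seg(im,box,lo))[:,0]
    print(n,'cruc',c.min(0),c.max(0))
```

```text
[[-0.907 -0.     0.422]
 [-0.422  0.002 -0.907]
 [-0.    -1.    -0.002]]
cam in tool [-8.25354981e-02 -1.63318960e-01  1.52028358e-04] 
 [[-0.     0.955  0.297]
 [ 0.001 -0.297  0.955]
 [ 1.     0.001 -0.001]]
pink [[ 0.6592287  -0.38692463  0.04      ]] othpot [[ 0.45514469 -0.48807342  0.05      ]]
scene lid 0.014 [ 0.40953632 -0.31461377  0.06720438] [70 58]
scene lid 0.01 [ 0.40656784 -0.31417741  0.06757354] [70 58]
scene lid 0.006 [ 0.40359936 -0.31374106  0.06794269] [70 58]
side lid 0.014 [ 0.40914202 -0.31027509  0.0701644 ] [47 24]
side lid 0.01 [ 0.41100434 -0.31802464  0.07061223] [47 24]
side lid 0.006 [ 0.41286666 -0.32577419  0.07106005] [47 24]
scene cruc [211 383] [236 413]
side cruc [278 162] [292 183]
```

>>> play_rows(
  series=[
    [0.7,-0.2,0.02,-0.05,0,0,0],
    [0.7,-0.35,0.02,-0.08,0,0,0],
    [0.7,-0.35,0.02,-0.08,0,0,0],
    [0.7,-0.35,0.02,-0.08,0,0,0],
    [0.7,-0.35,0.02,-0.08,0,0,0],
    [0.7,-0.35,0.02,-0.08,0,0,0],
    [0.7,-0.35,0.02,-0.08,0,0,0],
    [0.7,-0.35,0.02,-0.08,0,0,0],
    [0.7,-0.35,0.02,-0.08,0,0,0],
    [0.7,-0.35,0.02,-0.08,0,0,0],
    [0.7,-0.15,0,-0.02,0,0,0],
    [0.7,0,0,0,0,0,0],
  ],
  grip_force=20,
)

```text
time: 1.15
position: [0.5504, -0.3444, 0.2025]
tool_rot: [-0.154, 0.69, -0.69, 0.155]
ft_force: [0.3, -0.3, 0.4]
grip_width: 0.061
```

```bash
cat > snap.py <<'E'
import sys
from h import *
from rig import eyes,robot
import pickle
n=sys.argv[1]; cam=sys.argv[2] if len(sys.argv)>2 else 'wrist'
o=robot.get_obs(); p=eyes.camera_params(cam); im=eyes.camera(cam)[:,:,::-1].copy()
cv2.imwrite(f'pics/{n}.png',im); pickle.dump((o,p),open(f'pics/{n}.pkl','wb'))
print(o['time'],o['position'],o['tool_rot'],o['ft_force'],o['grip_width'])
E
python3 snap.py w1
```

```text
1.15 [ 0.55039664 -0.34441978  0.20253228] [-0.15422949  0.69025136 -0.68979438  0.15475799] [ 0.30197365 -0.34658218  0.42460525] 0.06102858548201022
```

View pics/w1.png

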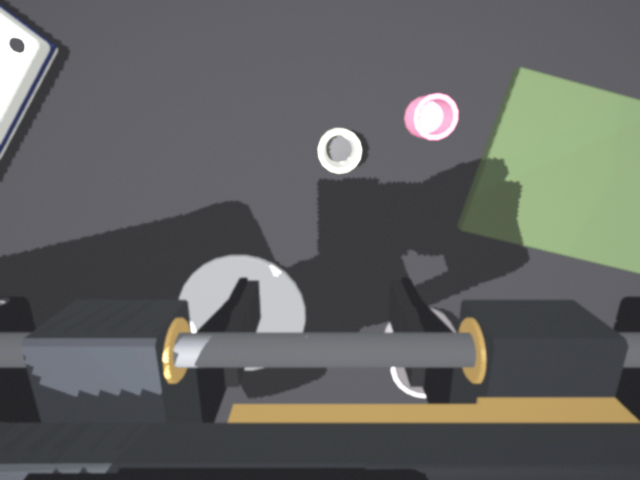

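The wrist view shows the crucible rim at about (340,150), the pink cup at (432,116), and part of the large lid at (240,305), behind the finger.

Run:
```python
from h import *; import pickle
from scipy.spatial.transform import Rotation as Ro
o,p=pickle.load(open('pics/w1.pkl','rb')); im=cv2.imread('pics/w1.png')
g=im.max(2); m=np.zeros_like(g); m[120:182,308:372]=(g[120:182,308:372]>130)
c=max(cv2.findContours(m,cv2.RETR_EXTERNAL,cv2.CHAIN_APPROX_NONE)[0],key=cv2.contourArea)[:,0]
print(c.min(0),c.max(0),len(c)); s=circ(ray(p,c,.04)); print('cruc',s)
# lid: visible left/top arc
pts=[]
m=((g>100)*255).astype(np.uint8); m[:,:178]=0;m[:,306:]=0;m[:250]=0;m[300:]=0
c=np.argwhere(m>0)
for x in range(184,236,2):
    r=c[c[:,1]==x]
    if len(r): pts.append((x,r[:,0].min()))
for y in range(262,300,2):
    r=c[c[:,0]==y]; 
    if len(r): pts.append((r[:,1].min(),y)); pts.append((r[:,1].max(),y))
print('lid',circ(ray(p,pts,.014)))
R=Ro.from_quat(o['tool_rot']).as_matrix()
d=np.array([s[0],s[1],.034])-o['position']; print('delta tool',R.T@d, R.T@np.array([s[0],s[1],.1]-o['position']))
```

```text
[317 127] [362 174] 130
cruc [ 0.60549894 -0.33201704  0.01902116]
lid [ 0.41216529 -0.31532634  0.06585762]
delta tool [-0.05498351  0.16857445  0.01235672] [-0.05504097  0.10257448  0.01232587]
```

>>> play_rows(
  series=[
    [0.7,-0.18,0.1,0.04,0,0,0],
    [0.7,-0.18,0.2,0.04,0,0,0],
    [0.7,-0.19,0.2,0.04,0,0,0],
    [0.7,0,0.25,0,0,0,0],
    [0.7,0,0.25,0,0,0,0],
    [0.7,0,0.2,0,0,0,0],
    [0.7,0,0,0,0,0,0],
  ],
)

```text
time: 1.78
position: [0.5982, -0.3344, 0.078]
tool_rot: [-0.155, 0.693, -0.688, 0.15]
ft_force: [-1.1, 0.1, 0.2]
grip_width: 0.061
```

```bash
python3 snap.py w2
```

```text
1.7833 [ 0.5982344  -0.33437065  0.07796597] [-0.15476835  0.69319543 -0.68785531  0.14960591] [-1.1451855   0.13844946  0.22070655] 0.06098993917302808
```

View pics/w2.png

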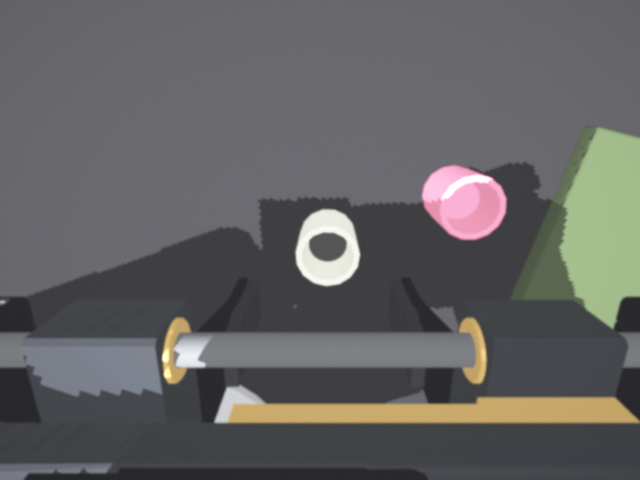

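The wrist view shows the crucible between the fingers, rim centre about (328,258), still 120 px ahead of the finger line in the perspective; the pink cup at (470,205) is clear.

Run:
```python
from h import *; import pickle
from rig import robot,eyes
from scipy.spatial.transform import Rotation as Ro
o,p=pickle.load(open('pics/w2.pkl','rb')); im=cv2.imread('pics/w2.png')
o2=robot.get_obs();print(o2['time'],o2['position'],o2['joint_velocities'].round(3))
g=im.min(2); m=np.zeros_like(g); m[200:292,288:368]=(g[200:292,288:368]>120)
c=max(cv2.findContours(m,cv2.RETR_EXTERNAL,cv2.CHAIN_APPROX_NONE)[0],key=cv2.contourArea)[:,0]
c=c[c[:,1]>256]
s=circ(ray(p,c,.04)); print('cruc',s)
pp=proj(p,[[s[0],s[1],.04],[.6055,-.332,.04]]); print(pp)
R=Ro.from_quat(o2['tool_rot']).as_matrix()
print(R.T@(np.array([s[0],s[1],.034])-o2['position']), R.round(3))
```

```text
1.8333 [ 0.59964013 -0.33519799  0.08040183] [ 0.007 -0.051 -0.051  0.006  0.003  0.002]
cruc [ 0.60508987 -0.33267864  0.01794241]
[[327.25712123 256.34744114]
 [326.47347339 255.25211102]]
[-0.00616893  0.04637943  0.00026248] [[-0.907 -0.006  0.42 ]
 [-0.42   0.004 -0.907]
 [ 0.004 -1.    -0.006]]
```

>>> play_rows(
  series=[
    [0.7,-0.05,0.1,0,0,0,0],
    [0.7,0,0.15,0,0,0,0],
    [0.7,0,0.15,0,0,0,0],
    [0.7,0,0.06,0,0,0,0],
    [0.7,0,0,0,0,0,0],
    [0.3,0,0,0,0,0,0],
    [0.3,0,0,0,0,0,0],
    [0.3,0,0,0,0,0,0],
    [0.3,0,0,0,0,0,0],
    [0.3,0,0,0,0,0,0],
    [0.3,0,0,0,0,0,0],
  ],
  grip_force=20,
)

```text
time: 2.75
position: [0.6076, -0.3329, 0.0377]
tool_rot: [0.153, -0.69, 0.691, -0.153]
ft_force: [-0.6, 0.4, 2.0]
grip_width: 0.0334
```

```bash
python3 snap.py w3
```

```text
2.75 [ 0.6075823  -0.33285966  0.03772289] [ 0.15265392 -0.69012545  0.69063361 -0.15313022] [-0.64631642  0.35778697  2.03413463] 0.03337547718794336
```

View pics/w3.png

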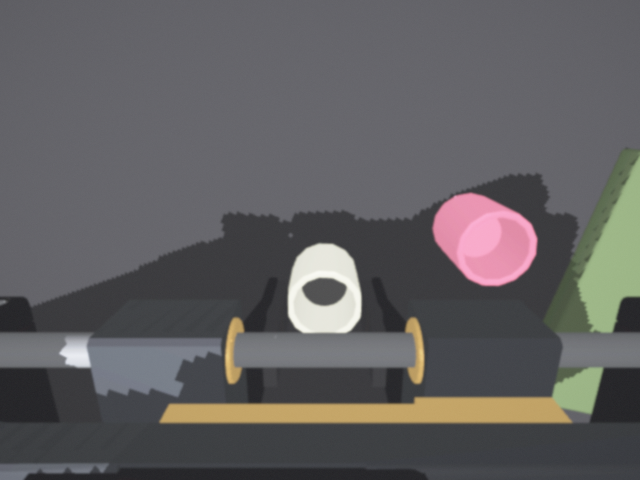

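Run:
```python
from h import *; import pickle
from rig import robot
from scipy.spatial.transform import Rotation as Ro
o,p=pickle.load(open('pics/w3.pkl','rb')); im=cv2.imread('pics/w3.png')
o2=robot.get_obs();print(o2['time'],o2['position'],o2['grip_width'])
R=Ro.from_quat(o['tool_rot']).as_matrix()
P=np.array([.6055,-.3326,0])
for z in(.0,.04): print('cruc',proj(p,P+[0,0,z]))
for k in (0,.006,.025):
  for s in (-.5,.5):
    for x in (-.0095,.0095): print(k,s,x,proj(p,o['position']+R@[x,k,s*o['grip_width']]))
g=im.min(2); m=np.zeros_like(g); m[235:345,280:370]=(g[235:345,280:370]>120)
c=max(cv2.findContours(m,cv2.RETR_EXTERNAL,cv2.CHAIN_APPROX_NONE)[0],key=cv2.contourArea)[:,0]
c=c[(c[:,1]>300)&(c[:,1]<328)]
for z in (.04,.045): print('cruc',circ(ray(p,c,z)))
# rim height from apparent size
```

```text
2.8 [ 0.60759104 -0.33287653  0.03773927] 0.03357644890628512
cruc [[322.19851718 271.19520156]]
cruc [[321.75848696 304.21746544]]
0 -0.5 -0.0095 [[288.40596729 280.1435175 ]]
0 -0.5 0.0095 [[289.49347139 316.39667955]]
0 0.5 -0.0095 [[359.87750391 280.19755808]]
0 0.5 0.0095 [[358.76374483 316.45466032]]
0.006 -0.5 -0.0095 [[289.5364165  275.02823117]]
0.006 -0.5 0.0095 [[290.5572064  310.33556103]]
0.006 0.5 -0.0095 [[358.77528499 275.07979301]]
0.006 0.5 0.0095 [[357.72820267 310.39087587]]
0.025 -0.5 -0.0095 [[292.69220132 260.74829464]]
0.025 -0.5 0.0095 [[293.53762138 293.35327846]]
0.025 0.5 -0.0095 [[355.69836654 260.79320667]]
0.025 0.5 0.0095 [[354.82683118 293.40142642]]
cruc [ 0.60429324 -0.33447116  0.01733755]
cruc [ 0.60671529 -0.33334138  0.01679951]
```

Run:
```python
import cv2
im=cv2.imread('pics/w3.png'); cv2.imwrite('pics/w3z.png',cv2.resize(im[220:400,220:430],None,fx=3.2,fy=3.2,interpolation=cv2.INTER_CUBIC))
```

```text
(no output)
```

View pics/w3z.png

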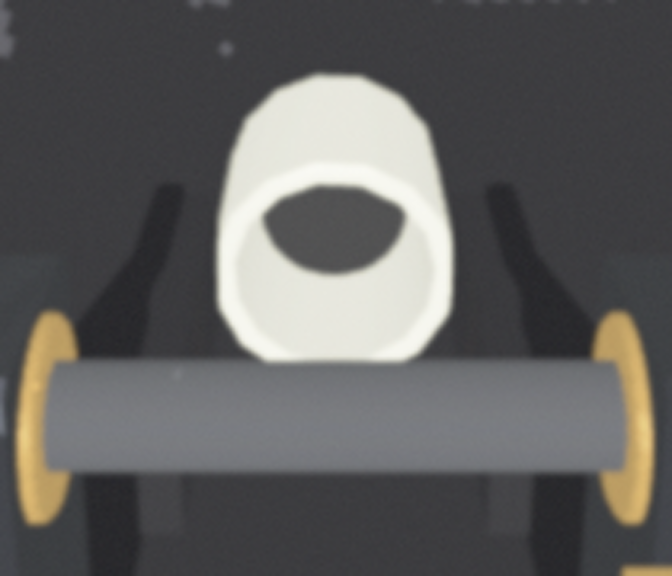

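The enlarged view shows the crucible centred between the pads; the opening stopped at 33.5 mm, well above the commanded 26 mm, so it is held. Next I lift it and hover short of the pot.

>>> play_rows(
  series=[
    [0.3,0,-0.1,0,0,0,0],
    [0.3,0,-0.2,0,0,0,0],
    [0.3,0,-0.3,0,0,0,0],
    [0.3,0,-0.3,0,0,0,0],
    [0.3,0,-0.3,0,0,0,0],
    [0.3,0,-0.3,0,0,0,0],
    [0.3,0,-0.2,0,0,0,0],
    [0.3,0,-0.1,0,0,0,0],
    [0.3,0,0,0,0,0,0],
  ],
)

```text
time: 3.55
position: [0.6085, -0.3336, 0.2206]
tool_rot: [0.152, -0.689, 0.692, -0.154]
ft_force: [0.1, -0.3, -0.5]
grip_width: 0.0337
```

>>> play_rows(
  series=[
    [0.3,0,0,-0.15,0,0,0],
    [0.3,0,0,-0.3,0,0,0],
    [0.3,0,0,-0.4,0,0,0],
    [0.3,0,0,-0.4,0,0,0],
    [0.3,0,0,-0.4,0,0,0],
    [0.3,0,0,-0.4,0,0,0],
    [0.3,0.06,0,-0.4,0,0,0],
    [0.3,0,0,-0.4,0,0,0],
    [0.3,0,0,-0.4,0,0,0],
    [0.3,0,0,-0.25,0,0,0],
    [0.3,0,0,-0.1,0,0,0],
    [0.3,0,0,0,0,0,0],
  ],
)

```text
time: 4.55
position: [0.4473, -0.0068, 0.2159]
tool_rot: [-0.155, 0.691, -0.689, 0.153]
ft_force: [0.2, -0.5, -0.2]
grip_width: 0.0338
```

```bash
python3 snap.py w4
```

```text
4.55 [ 0.44732079 -0.00680505  0.21590757] [-0.15527423  0.69088645 -0.68940581  0.15259574] [ 0.19310857 -0.45729787 -0.1801926 ] 0.03378810506212472
```

View pics/w4.png

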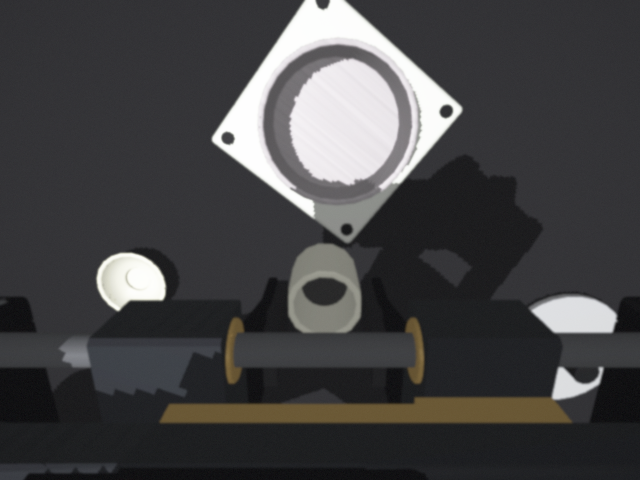

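The wrist view shows the crucible still held at (325,290), and the pot rim is a ring of about x 258–419, y 38–203, centre near (338,121).

```bash
cat > pot.py <<'E'
import sys,pickle
from h import *
n=sys.argv[1]; cx,cy=float(sys.argv[2]),float(sys.argv[3])
o,p=pickle.load(open(f'pics/{n}.pkl','rb')); im=cv2.imread(f'pics/{n}.png').astype(np.float32)
g=cv2.GaussianBlur(im.max(2),(0,0),1)
C=ray(p,(cx,cy),.085)[0]
for it in range(3):
  pts=[];ths=np.arange(0,360,4)*np.pi/180
  for t in ths:
    r=np.arange(.045,.060,.0005)
    P=np.c_[C[0]+r*np.cos(t),C[1]+r*np.sin(t),0*r+.085]; u=proj(p,P).astype(np.float32)
    v=cv2.remap(g,u[:,:1],u[:,1:],cv2.INTER_LINEAR)[:,0]; d=v[4:]-v[:-4]
    k=d.argmax()
    if d[k]>25: pts.append(P[k+2])
  pts=np.array(pts); s=circ(pts); C=s; res=np.hypot(pts[:,0]-s[0],pts[:,1]-s[1])-s[2]
  print(len(pts),s,np.median(abs(res)))
b=im.astype(np.uint8)
for q in proj(p,[[s[0]+.055*np.cos(t),s[1]+.055*np.sin(t),.085] for t in ths]): cv2.circle(b,tuple(q.astype(int)),0,(0,0,255),-1)
cv2.imwrite(f'pics/{n}f.png',cv2.resize(b[0:260,180:480],None,fx=2.2,fy=2.2))
E
python3 pot.py w4 338 121
```

```text
74 [0.51924977 0.0171174  0.05509375] 0.00011500981077655625
77 [0.51903641 0.0170669  0.05515848] 0.00014014531307877248
77 [0.51902471 0.01705596 0.05521575] 0.00022352757331799838
```

View pics/w4f.png

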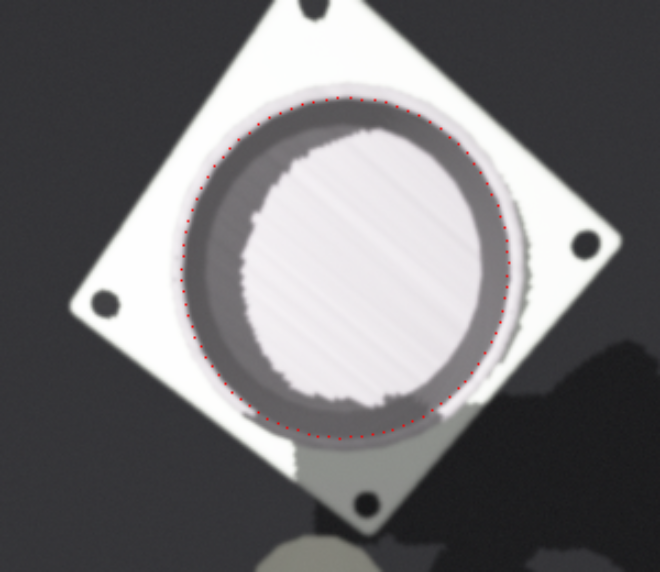

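Run:
```python
from rig import robot
import numpy as np
from scipy.spatial.transform import Rotation as Ro
o=robot.get_obs();R=Ro.from_quat(o['tool_rot']).as_matrix();print(o['position'],R.round(3),R.T@(np.array([.519,.017,.14])-o['position']))
```

```text
[ 0.44933483 -0.00849462  0.21635076] [[-0.906 -0.001  0.424]
 [-0.424 -0.    -0.906]
 [ 0.001 -1.    -0.   ]] [-0.07399884  0.07625583  0.00647073]
```

>>> play_rows(
  series=[
    [0.3,-0.15,0,0.02,0,0,0],
    [0.3,-0.25,0,0.03,0,0,0],
    [0.3,-0.2,0.05,0.02,0,0,0],
    [0.3,-0.14,0.1,0,0,0,0],
    [0.3,0,0.2,0,0,0,0],
    [0.3,0,0.2,0,0,0,0],
    [0.3,0,0.1,0,0,0,0],
    [0.3,0,0,0,0,0,0],
    [0.3,0,0,0,0,0,0],
    [0.3,0,0,0,0,0,0],
  ],
)

```text
time: 5.43
position: [0.5209, 0.0151, 0.1526]
tool_rot: [0.152, -0.69, 0.691, -0.153]
ft_force: [-0.5, 0.1, -0.2]
grip_width: 0.0337
```

```bash
python3 snap.py w5;python3 snap.py s5 side
```

```text
5.4333 [0.520933   0.01512678 0.15261699] [ 0.15198594 -0.69019801  0.69071753 -0.15308909] [-0.48265484  0.13271663 -0.19596979] 0.0337236720886976
5.4833 [0.52098242 0.01529142 0.15296291] [ 0.15186864 -0.6900742   0.69079718 -0.15340392] [-0.06231443  0.2456862  -0.1396363 ] 0.03384109839752113
```

View pics/w5.png

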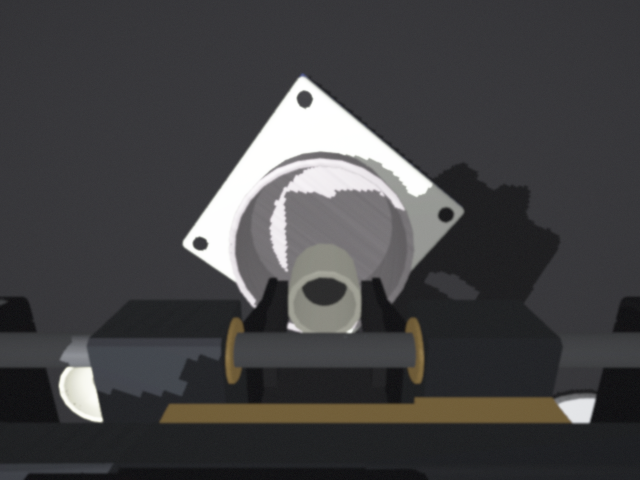

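View pics/s5.png

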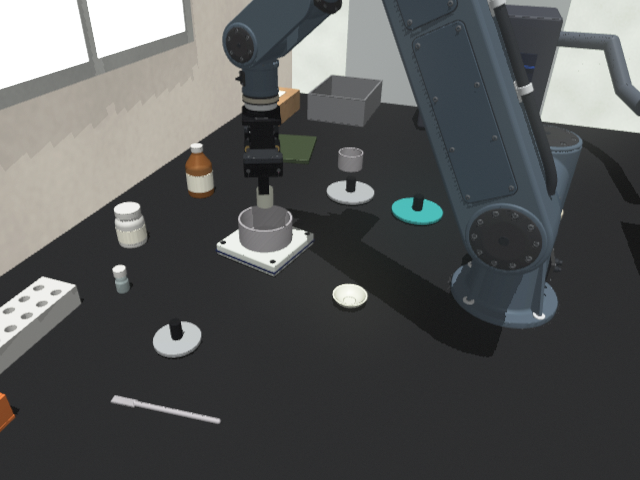

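Both views show the crucible above the pot's middle: side at (264,198), over the pot at (265,228). Now I lower it, slowing near the floor.

>>> play_rows(
  series=[
    [0.3,0,0.08,0,0,0,0],
    [0.3,0,0.14,0,0,0,0],
    [0.3,0,0.16,0,0,0,0],
    [0.3,0,0.16,0,0,0,0],
    [0.3,0,0.12,0,0,0,0],
    [0.3,0,0.07,0,0,0,0],
    [0.3,0,0.04,0,0,0,0],
    [0.3,0,0.02,0,0,0,0],
    [0.3,0,0.01,0,0,0,0],
    [0.3,0,0,0,0,0,0],
    [0.3,0,0,0,0,0,0],
    [0.3,0,0,0,0,0,0],
  ],
)

```text
time: 6.53
position: [0.5203, 0.0159, 0.0726]
tool_rot: [0.152, -0.69, 0.691, -0.153]
ft_force: [-0.9, -0.1, -0.5]
grip_width: 0.0335
```

>>> play_rows(
  series=[
    [0.3,0,0.01,0,0,0,0],
    [0.3,0,0.01,0,0,0,0],
    [0.3,0,0.01,0,0,0,0],
    [0.3,0,0,0,0,0,0],
    [0.3,0,0,0,0,0,0],
  ],
)

```text
time: 6.95
position: [0.5198, 0.016, 0.069]
tool_rot: [-0.153, 0.69, -0.69, 0.153]
ft_force: [-0.2, -0.2, -1.1]
grip_width: 0.0334
```

>>> play_rows(
  series=[
    [0.3,0,0.005,0,0,0,0],
    [0.3,0,0.005,0,0,0,0],
    [0.3,0,0,0,0,0,0],
    [0.3,0,0,0,0,0,0],
  ],
)

```text
time: 7.28
position: [0.52, 0.0161, 0.0686]
tool_rot: [0.153, -0.69, 0.69, -0.153]
ft_force: [-0.9, 0.4, 5.6]
grip_width: 0.0335
```

Contact registers at 5.6 N upward. I release only part way, so the fingers clear the pot wall, then rise.

>>> play_rows(
  series=[
    [0.42,0,0,0,0,0,0],
    [0.46,0,0,0,0,0,0],
    [0.52,0,0,0,0,0,0],
    [0.55,0,0,0,0,0,0],
    [0.55,0,0,0,0,0,0],
    [0.55,0,0,0,0,0,0],
    [0.55,0,-0.05,0,0,0,0],
    [0.55,0,-0.15,0,0,0,0],
    [0.55,0,-0.25,0,0,0,0],
    [0.55,0,-0.35,0,0,0,0],
    [0.55,0,-0.35,0,0,0,0],
    [0.55,0,-0.3,0,0,0,0],
  ],
)

```text
time: 8.28
position: [0.52, 0.016, 0.2154]
tool_rot: [0.152, -0.69, 0.691, -0.153]
ft_force: [0.9, -0.3, -0.1]
grip_width: 0.0481
```

```bash
python3 snap.py w6; python3 snap.py s6 scene
```

```text
8.2833 [0.51996987 0.01597737 0.21538656] [ 0.15245166 -0.69023365  0.69054374 -0.15324926] [ 0.93615728 -0.27004465 -0.13921994] 0.04805672464692236
8.3333 [0.5237439  0.01551255 0.22093993] [ 0.14881037 -0.6886053   0.69208089 -0.15716949] [1.25502986 0.16613279 3.00476766] 0.047995772549254884
```

View pics/w6.png

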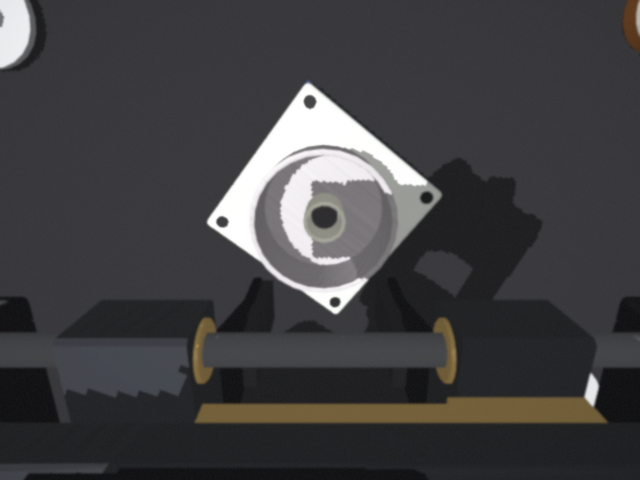

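View pics/s6.png

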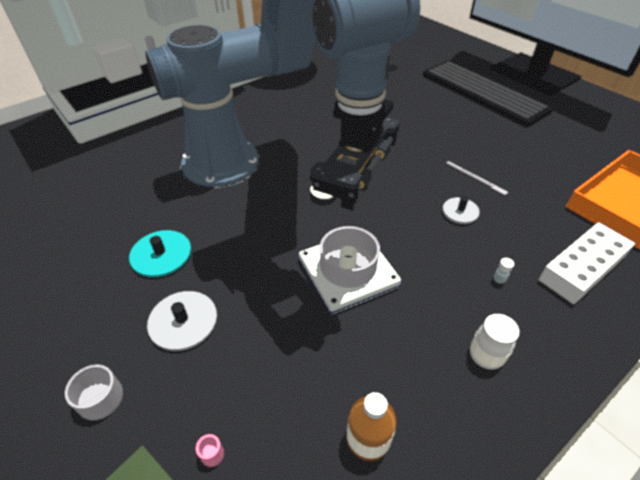

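The crucible stands upright, centred in the pot: wrist (323,218), scene (348,258). Next I hover short of the large lid.

>>> play_rows(
  series=[
    [0.6,0.12,0,0.1,0,0,0],
    [0.6,0.27,0,0.23,0,0,0],
    [0.6,0.3,0,0.26,0,0,0],
    [0.6,0.3,0,0.26,0,0,0],
    [0.6,0.3,0,0.26,0,0,0],
    [0.6,0.3,0,0.26,0,0,0],
    [0.6,0.3,0,0.26,0,0,0],
    [0.6,0.3,0,0.26,0,0,0],
    [0.6,0.3,0,0.26,0,0,0],
    [0.6,0.3,0,0.26,0,0,0],
    [0.6,0.2,0,0.13,0,0,0],
    [0.6,0,0,0,0,0,0],
  ],
)

```text
time: 9.38
position: [0.3541, -0.3451, 0.2126]
tool_rot: [0.151, -0.69, 0.692, -0.151]
ft_force: [0.8, -0.3, 0.6]
grip_width: 0.0521
```

```bash
python3 snap.py w7; python3 pot.py w6 325 218
```

```text
9.3833 [ 0.35407558 -0.34505736  0.21255945] [ 0.15134415 -0.69004399  0.69153407 -0.15071454] [ 0.75497945 -0.25410879  0.55978302] 0.0521359104809772
57 [0.52290097 0.01684935 0.05651674] 0.00196554859172067
67 [0.51986759 0.01674196 0.05555154] 0.00039055662582011125
62 [0.51898196 0.01714677 0.05494515] 0.00017596780543426005
```

View pics/w7.png

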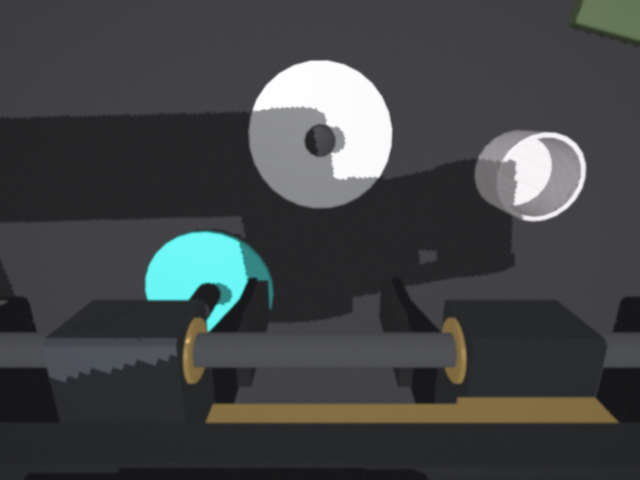

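The wrist view shows the large grey lid whole, disc about x 249–392, y 60–208, knob top at (320,140); the turquoise one is at (208,275).

Run:
```python
from h import *; import pickle
from rig import robot
from scipy.spatial.transform import Rotation as Ro
o,p=pickle.load(open('pics/w7.pkl','rb')); im=cv2.imread('pics/w7.png')
g=im.max(2); m=np.zeros_like(g); m[45:225,235:410]=(g[45:225,235:410]>85)
c=cv2.convexHull(max(cv2.findContours(m,cv2.RETR_EXTERNAL,cv2.CHAIN_APPROX_NONE)[0],key=cv2.contourArea))[:,0]
print(c.min(0),c.max(0)); s=circ(ray(p,c,.014)); print(s)
print('knob top from px',ray(p,(320,137),.054), 'pred px',proj(p,[[s[0],s[1],.054]]))
o=robot.get_obs();R=Ro.from_quat(o['tool_rot']).as_matrix()
print(o['position'],R.T@(np.array([s[0],s[1],.043])-o['position']))
```

```text
[248  59] [392 207]
[ 0.41056983 -0.31525977  0.06668493]
knob top from px [[ 0.41283544 -0.31442497  0.054     ]] pred px [[319.78107689 140.01937552]]
[ 0.35468528 -0.3422891   0.21233045] [-0.06209986  0.16931924 -0.00103617]
```

>>> play_rows(
  series=[
    [0.6,-0.15,0,0,0,0,0],
    [0.6,-0.25,0.1,0,0,0,0],
    [0.6,-0.15,0.2,0,0,0,0],
    [0.6,-0.07,0.3,0,0,0,0],
    [0.6,0,0.3,0,0,0,0],
    [0.6,0,0.2,0,0,0,0],
    [0.6,0,0.1,0,0,0,0],
    [0.6,0,0,0,0,0,0],
    [0.6,0,0,0,0,0,0],
    [0.6,0,0,0,0,0,0],
  ],
)

```text
time: 10.27
position: [0.413, -0.3146, 0.0941]
tool_rot: [0.153, -0.69, 0.691, -0.153]
ft_force: [0.1, 0.2, 0.4]
grip_width: 0.0524
```

```bash
python3 snap.py w8
```

```text
10.2667 [ 0.41295256 -0.31463433  0.09409152] [ 0.15260823 -0.68975337  0.69096817 -0.1533428 ] [0.06026762 0.1830925  0.43751337] 0.05240111489568451
```

View pics/w8.png

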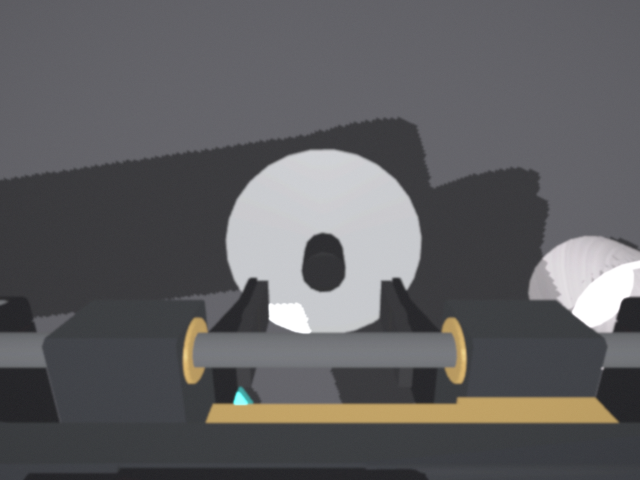

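The view shows the knob at (323,272), centred between the finger pads and over the disc. I go down 49 mm and close.

>>> play_rows(
  series=[
    [0.6,0.01,0.08,0,0,0,0],
    [0.6,0.01,0.13,0,0,0,0],
    [0.6,0,0.13,0,0,0,0],
    [0.6,0,0.09,0,0,0,0],
    [0.6,0,0.06,0,0,0,0],
    [0.6,0,0,0,0,0,0],
    [0.2,0,0,0,0,0,0],
    [0.2,0,0,0,0,0,0],
    [0.2,0,0,0,0,0,0],
    [0.2,0,0,0,0,0,0],
    [0.2,0,0,0,0,0,0],
    [0.2,0,0,0,0,0,0],
  ],
  grip_force=45,
)

```text
time: 11.32
position: [0.4106, -0.3153, 0.0445]
tool_rot: [0.153, -0.69, 0.691, -0.153]
ft_force: [-0.3, 1.1, 2.7]
grip_width: 0.0243
```

>>> play_rows(
  series=[
    [0.2,0,0,0,0,0,0],
    [0.2,0,0,0,0,0,0],
    [0.2,0,0,0,0,0,0],
  ],
)

```text
time: 11.57
position: [0.4106, -0.3153, 0.0444]
tool_rot: [0.153, -0.69, 0.691, -0.153]
ft_force: [-0.2, 1.0, 5.3]
grip_width: 0.0243
```

>>> play_rows(
  series=[
    [0.2,0,-0.05,0,0,0,0],
    [0.2,0,-0.1,0,0,0,0],
    [0.2,0,-0.2,0,0,0,0],
    [0.2,0,-0.3,0,0,0,0],
    [0.2,0,-0.3,0,0,0,0],
    [0.2,0,-0.3,0,0,0,0],
    [0.2,0,-0.2,0,0,0,0],
    [0.2,0,-0.1,0,0,0,0],
    [0.2,0,0,0,0,0,0],
    [0.2,0,0,0,0,0,0],
  ],
)

```text
time: 12.4
position: [0.4099, -0.3146, 0.1987]
tool_rot: [-0.153, 0.691, -0.69, 0.153]
ft_force: [-0.6, 0.2, -4.4]
grip_width: 0.0243
```

```bash
python3 snap.py w9; python3 snap.py s9 side
```

```text
12.4 [ 0.40993924 -0.31459102  0.19869772] [-0.15303054  0.6906703  -0.69009964  0.15270451] [-0.63032732  0.1589337  -4.42964266] 0.02431229939341643
12.45 [ 0.40950891 -0.31412199  0.19780041] [-0.15338084  0.69138741 -0.68938869  0.15231874] [-0.04706635 -0.22319194 -4.30560859] 0.02434327592219283
```

View pics/w9.png

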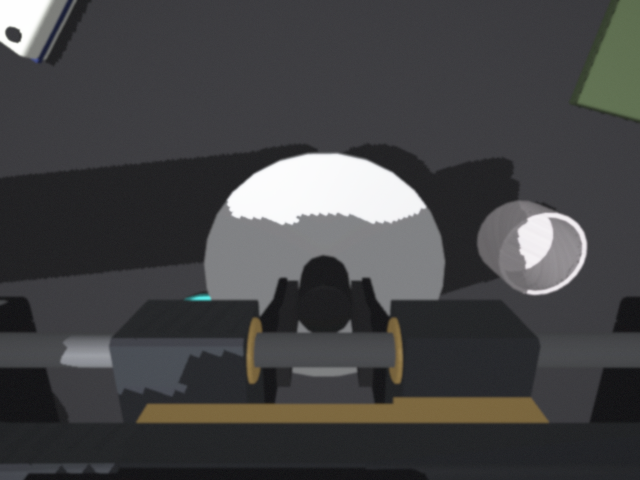

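View pics/s9.png

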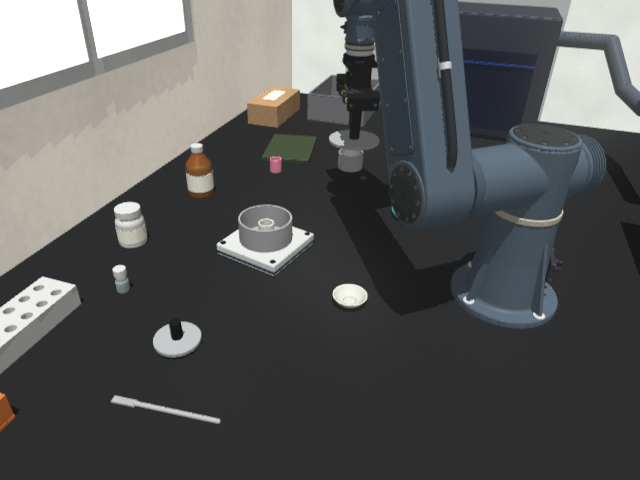

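The lid hangs level and centred: wrist disc x 204–445, knob at (325,300); the force rose by about 4 N. I check its offset in the hand.

```bash
cat > lidf.py <<'E'
from h import *; import pickle,sys
from rig import robot
from scipy.spatial.transform import Rotation as Ro
n=sys.argv[1]
o,p=pickle.load(open(f'pics/{n}.pkl','rb')); im=cv2.imread(f'pics/{n}.png')
h=cv2.cvtColor(im,cv2.COLOR_BGR2HSV); m=((h[...,2]>95)&(h[...,1]<40)).astype(np.uint8); m[:140]=0;m[296:]=0;m[:,:190]=0;m[:,460:]=0
if len(sys.argv)>2: m[:int(sys.argv[2])]=0
c=max(cv2.findContours(m,cv2.RETR_EXTERNAL,cv2.CHAIN_APPROX_NONE)[0],key=cv2.contourArea)[:,0]
y=sorted(set(c[:,1])); pts=[]
for v in y[1::2]:
    if v<294: r=c[c[:,1]==v,0]; pts+= [(r.min(),v),(r.max(),v)]
z=.014+o['position'][2]-.0444
for dz in (-.002,0,.002):
  s=circ(ray(p,pts,z+dz)); print(dz,s,'rel',s[:2]-o['position'][:2])
o2=robot.get_obs(); R=Ro.from_quat(o2['tool_rot']).as_matrix()
s=circ(ray(p,pts,z)); off=s[:2]-o['position'][:2]
print(o2['position'],'to pot (lid offset in):',R.T@(np.r_[np.array([.519,.017])-off,.1335]-o2['position']),'tcp only',R.T@(np.array([.519,.017,.1335])-o2['position']))
E
python3 lidf.py w9
```

```text
-0.002 [ 0.40897144 -0.31485703  0.06614171] rel [-0.0009678  -0.00026601]
0 [ 0.40974751 -0.31450094  0.06546579] rel [-1.91731536e-04  9.00834155e-05]
0.002 [ 0.41052359 -0.31414484  0.06478988] rel [0.00058435 0.00044618]
[ 0.40936661 -0.31398878  0.197368  ] to pot (lid offset in): [-0.23929016  0.06462842 -0.25337327] tcp only [-0.23915436  0.06462923 -0.25353586]
```

>>> play_rows(
  series=[
    [0.2,-0.1,0,-0.11,0,0,0],
    [0.2,-0.22,0,-0.23,0,0,0],
    [0.2,-0.26,0,-0.28,0,0,0],
    [0.2,-0.28,0,-0.3,0,0,0],
    [0.2,-0.28,0,-0.3,0,0,0],
    [0.2,-0.28,0,-0.3,0,0,0],
    [0.2,-0.28,0,-0.3,0,0,0],
    [0.2,-0.28,0,-0.3,0,0,0],
    [0.2,-0.25,0,-0.26,0,0,0],
    [0.2,-0.12,0,-0.12,0,0,0],
    [0.2,-0.04,0,-0.04,0,0,0],
    [0.2,0,0,0,0,0,0],
  ],
)

```text
time: 13.5
position: [0.5191, 0.0175, 0.1973]
tool_rot: [-0.155, 0.691, -0.69, 0.153]
ft_force: [-0.2, 0.2, -4.5]
grip_width: 0.0243
```

>>> play_rows(
  series=[
    [0.2,0,0,0,0,0,0],
    [0.2,0,0,0,0,0,0],
  ],
)

```text
time: 13.67
position: [0.5191, 0.0148, 0.1982]
tool_rot: [-0.153, 0.691, -0.69, 0.152]
ft_force: [0.3, 0.2, -5.6]
grip_width: 0.0242
```

```bash
python3 snap.py w10; python3 lidf.py w10
```

```text
13.6667 [0.51910148 0.01480768 0.19824707] [-0.15316842  0.69055736 -0.69041198  0.15166169] [ 0.32686721  0.24456021 -5.63718757] 0.0241755061744361
-0.002 [0.52709222 0.01851264 0.06649576] rel [0.00799074 0.00370496]
0 [0.52777884 0.01882957 0.06581537] rel [0.00867736 0.00402189]
0.002 [0.52846549 0.01914651 0.06513498] rel [0.00936401 0.00433883]
[0.51925896 0.01463484 0.198484  ] to pot (lid offset in): [ 0.00870599  0.06499836 -0.00222306] tcp only [-0.00085811  0.06498385 -0.00222356]
```

View pics/w10.png

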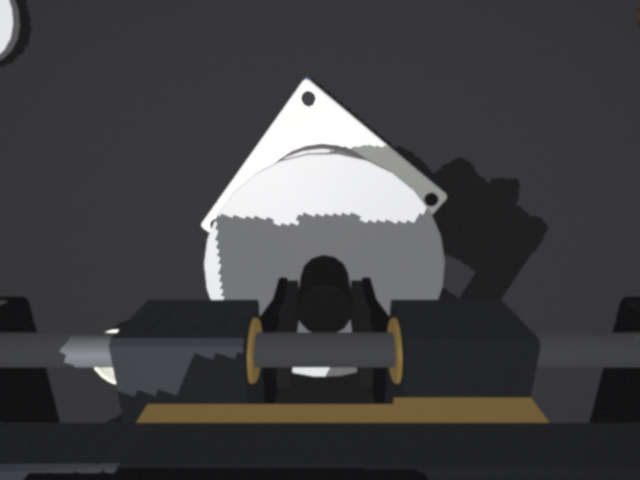

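The lid sits at the same place in the image as before (x 204–445, top y 152), so it has not slipped; the fit's "offset" there comes from the white base merging into the mask. I correct 2 mm sideways and lower.

>>> play_rows(
  series=[
    [0.2,-0.01,0.06,-0.02,0,0,0],
    [0.2,0,0.12,0,0,0,0],
    [0.2,0,0.14,0,0,0,0],
    [0.2,0,0.13,0,0,0,0],
    [0.2,0,0.1,0,0,0,0],
    [0.2,0,0.06,0,0,0,0],
    [0.2,0,0.04,0,0,0,0],
    [0.2,0,0.02,0,0,0,0],
    [0.2,0,0,0,0,0,0],
    [0.2,0,0,0,0,0,0],
    [0.2,0,0,0,0,0,0],
  ],
)

```text
time: 14.63
position: [0.5205, 0.0181, 0.1326]
tool_rot: [0.152, -0.69, 0.691, -0.153]
ft_force: [-0.0, 0.1, -4.8]
grip_width: 0.0244
```

```bash
python3 snap.py s11 side; python3 snap.py c11 scene
python3 - <<'E'
import cv2,numpy as np
a=cv2.imread('pics/s11.png')[180:280,205:325];b=cv2.imread('pics/c11.png')[190:320,280:420]
f=lambda i:cv2.resize(i,(390,340),interpolation=cv2.INTER_CUBIC)
cv2.imwrite('pics/z11.png',np.hstack([f(a),f(b)]))
E
```

```text
14.6333 [0.52047404 0.01812308 0.1326273 ] [ 0.15241297 -0.6901802   0.69058581 -0.1533389 ] [-0.04274711  0.06736229 -4.76376143] 0.024446573793876554
14.6833 [0.52038191 0.01817363 0.13261348] [ 0.15247368 -0.69020184  0.69055439 -0.15332261] [ 0.19942717  0.4393717  -5.6808919 ] 0.02447791655215312
```

View pics/z11.png

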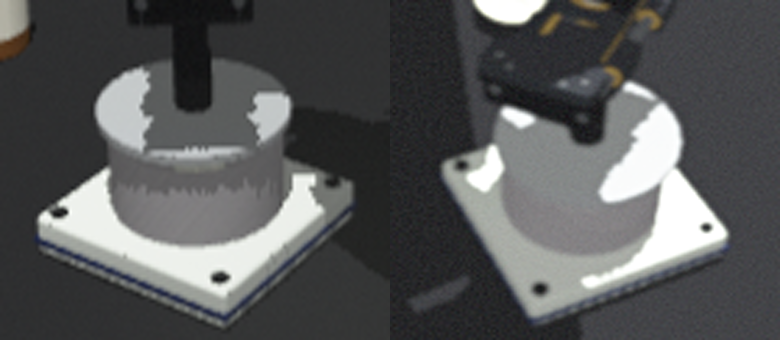

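Both views show the lid centred just above the rim. I shift 1.5 mm and lower on slowly.

>>> play_rows(
  series=[
    [0.2,0.015,0.02,0,0,0,0],
    [0.2,0,0.02,0,0,0,0],
    [0.2,0,0.02,0,0,0,0],
    [0.2,0,0.01,0,0,0,0],
    [0.2,0,0,0,0,0,0],
    [0.2,0,0,0,0,0,0],
    [0.2,0,0,0,0,0,0],
  ],
)

```text
time: 15.32
position: [0.5187, 0.0176, 0.125]
tool_rot: [0.153, -0.69, 0.69, -0.153]
ft_force: [-1.0, 0.0, -4.1]
grip_width: 0.0244
```

>>> play_rows(
  series=[
    [0.2,0,0.01,0,0,0,0],
    [0.2,0,0.01,0,0,0,0],
    [0.2,0,0,0,0,0,0],
    [0.2,0,0,0,0,0,0],
  ],
)

```text
time: 15.65
position: [0.5188, 0.0175, 0.1235]
tool_rot: [0.153, -0.69, 0.69, -0.153]
ft_force: [-1.3, 0.0, 1.2]
grip_width: 0.0243
```

>>> play_rows(
  series=[
    [0.2,0,0.005,0,0,0,0],
    [0.2,0,0,0,0,0,0],
    [0.2,0,0,0,0,0,0],
  ],
)

```text
time: 15.9
position: [0.5188, 0.0176, 0.1234]
tool_rot: [0.153, -0.69, 0.691, -0.153]
ft_force: [-2.2, 0.5, 4.6]
grip_width: 0.0244
```

The lid rests on the rim (force went from −4.5 to +4.6 N). I release slowly, rise and look.

>>> play_rows(
  series=[
    [0.31,0,0,0,0,0,0],
    [0.34,0,0,0,0,0,0],
    [0.4,0,0,0,0,0,0],
    [0.5,0,0,0,0,0,0],
    [0.6,0,0,0,0,0,0],
    [0.6,0,0,0,0,0,0],
    [0.6,0,0,0,0,0,0],
    [0.6,0,-0.1,0,0,0,0],
    [0.6,0,-0.2,0,0,0,0],
    [0.6,0,-0.3,0,0,0,0],
    [0.6,0,-0.3,0,0,0,0],
    [0.6,0,-0.1,0,0,0,0],
  ],
)

```text
time: 16.9
position: [0.521, 0.0173, 0.2272]
tool_rot: [0.15, -0.689, 0.691, -0.156]
ft_force: [1.4, 0.5, 0.8]
grip_width: 0.0524
```

>>> play_rows(
  series=[
    [0.6,0.2,0,0,0,0,0],
    [0.6,0.3,0,0,0,0,0],
    [0.6,0.2,0,0,0,0,0],
    [0.6,0,0,0,0,0,0],
    [0.6,0,0,0,0,0,0],
    [0.6,0,0,0,0,0,0],
  ],
)

```text
time: 17.4
position: [0.4561, -0.0121, 0.2229]
tool_rot: [0.152, -0.69, 0.691, -0.153]
ft_force: [0.3, 0.2, -0.0]
grip_width: 0.0523
```

```bash
python3 snap.py w12; python3 snap.py s12 side; python3 snap.py c12 scene
python3 - <<'E'
import cv2,numpy as np
a=cv2.imread('pics/s12.png')[170:270,205:325];b=cv2.imread('pics/c12.png')[190:320,280:420]
f=lambda i:cv2.resize(i,(390,340),interpolation=cv2.INTER_CUBIC)
cv2.imwrite('pics/z12.png',np.hstack([f(a),f(b)]))
E
```

```text
17.4 [ 0.45609565 -0.01210353  0.22291396] [ 0.15210807 -0.69021624  0.690624   -0.15330742] [ 0.28033188  0.23351735 -0.02636207] 0.05232413131583972
17.45 [ 0.45635467 -0.01203458  0.22280276] [ 0.15231036 -0.69018595  0.69058469 -0.15342002] [ 0.23982582 -0.01549675 -0.21716001] 0.05241342967583716
17.5 [ 0.4563368  -0.01193102  0.22270672] [ 0.15255012 -0.69019679  0.69051955 -0.15342621] [ 0.37242128 -0.46689202 -0.21096421] 0.05266204288414715
```

View pics/z12.png

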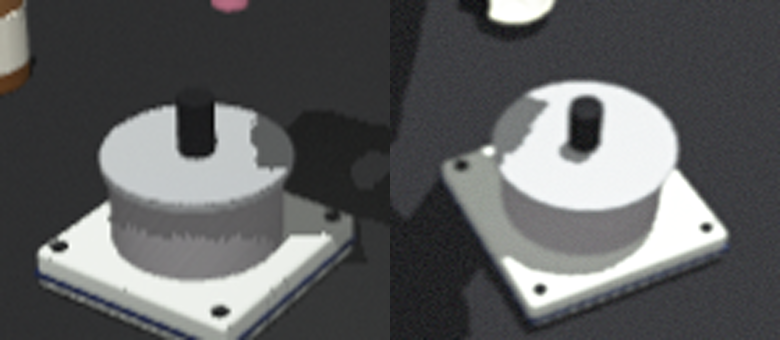

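View pics/w12.png

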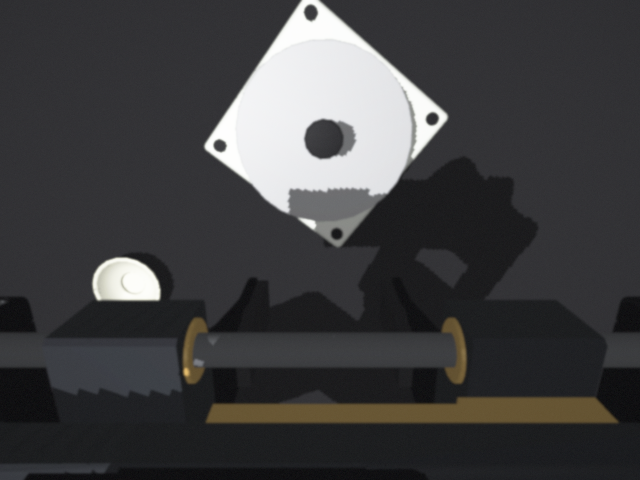

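Run:
```python
from h import *; import pickle
o,p=pickle.load(open('pics/w12.pkl','rb'))
t=np.linspace(0,6.28,200)
u=proj(p,np.c_[.519+.066*np.cos(t),.017+.066*np.sin(t),0*t+.093]); print(u.min(0),u.max(0),proj(p,[[.519,.017,.133]]))
from rig import robot,ticket
print(robot.get_obs()['joint_velocities'].round(3)); ticket.hand_in()
```

```text
[235.81385558  37.22791964] [412.99801994 220.63623455] [[324.43112083 138.06458684]]
[ 0.001  0.001  0.005 -0.     0.001 -0.001]
the job is handed in; nothing more can be done
```

The crucible is standing upright in the middle of the furnace pot, and the large lid is closed over it, flat and centred on the rim. I handed the job in at about 17.5 s on the robot's clock, with the gripper open, clear of everything and at rest. No verdict came back.

- **Crucible:** it was set down at 5.6 N of contact force. After release, the wrist and scene pictures showed it upright near the pot's axis.
- **Lid:** it was lowered until the rim carried its weight, with the wrist force going from about −4.5 N to +4.6 N. The height at release was as expected for a seated lid, to 0.1 mm.
- **Final check:** for a perfectly centred, seated lid I expected the disc at columns 236–413, rows 37–221 and the knob at (324,138). Read by eye from the last wrist picture, the disc was at about 236–412, 39–220 and the knob at (324,139). That agrees to within about 1 mm.
- **Other objects:** I did not touch the small lid, the turquoise lid or the pink cup.

**Readings that disagreed:**
- The gripper read 33.5 mm on the 36 mm crucible and 24.3 mm on the 26 mm knob. Both were held firmly.
- One automatic fit of the lid's position above the pot was about 9 mm off because the white base merged into the colour mask. I discarded it, since the lid had not moved in the wrist picture.

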